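Restock the chopstick dry store through its sprung flap

ROBOT

A 7-joint arm with a two-finger parallel gripper is mounted at the origin on a cart in front of the work surface, level with it; the furniture and walls round the work are solid. World frame = base frame: x ahead of the robot, y to its left, z up, the work surface at z = 0. Lengths are in mm, angles in rad, forces in N, time in s.
With the tool pointing down it reaches from about 425 to 950 mm from the base axis. Payload 16.7 kg.
Tool frame: the origin (TCP) lies midway between the tips of the shut fingers; the grasp point (between the pads) lies 19 mm behind it (bot.pinch_z is the distance from the TCP to the grasp point, in mm); z points along the fingers, y is the line along which they close (so a half turn about z gives the same grasp; the last joint's range is limited). The gripper opens to 94 mm and grips with 3 to 60 N. Pads are 16 mm wide; open, the fingers measure 119 mm over their backs; the gripper's body (75 mm by 177 mm) begins 78 mm behind the grasp point.
Start: joints at [1.099, 0.426, 0.074, 1.606, -0.034, 1.111, -0.067], TCP at [214.094, -640.108, 205.467] pointing down, gripper open.
Joint ranges: [-2.85, 2.85], [-0.5, 2.14], [-1.23, 1.37], [0.21, 2.46], [-1.02, 4.16], [0.16, 2.05], [-2.73, 2.73]. Speed limits (rad/s): [1.89, 1.89, 2.39, 2.39, 3.01, 3.01, 3.01].

INTERFACE

Orientations are given as [roll, pitch, yaw] about the fixed x, y, z axes, in that order (R = Rz(yaw) Ry(pitch) Rx(roll)).
In Python, from rig import bot, vision, sense gives the robot as it stands (bot), with the cameras (vision) and the readings as plain functions. Calls block until the motion is done:
- bot.move_ptp(position, orientation): joint-space move of the TCP to a pose.
- bot.move_straight(position, rot=None, speed=150): straight line of the TCP; rot=None keeps the orientation; speed is the mean speed in mm/s.
- bot.goto_joints(angles): joint-space move.
- bot.gripper_open() and bot.grab(effort=None): open the fingers fully, or close them until they stop; effort is the grip in N (None keeps the last).
- bot.hold(seconds).
- bot.inverse_kinematics(position, orientation): joint angles nearest the present ones, or None.
- sense(): the state.
- vision.capture(name): name is "side" or "top" or "wrist"; returns a dict with "frame" (384x512x3 uint8, red, green, blue), "fx", "fy", "cx", "cy" (pixels), "R" (3x3) and "t" (3): a world point X has camera coordinates R X + t; the wrist camera has in their place "hand_eye" (4x4, takes a point from camera to tool coordinates, whose origin is the TCP and whose axes are the flange's). Camera axes: x right, y down, z forward; pixel columns grow to the right and rows downward; lengths in mm; the calibration is good to about 2 mm. A picture is of the moment at which its call begins: read the wrist's pose just before it. There is no depth.
A pose or a line that the arm cannot do raises bot.Unreachable and nothing moves.
- bot.hand_in(): hands the job in; it is judged then, once.
The state is a dict: "time": time; "joint_pos": joint angles; "joint_vel": joint speeds; "effort": joint torques, N m; "tcp_pos": TCP position; "orientation": TCP orientation; "contact_force": force on the tool from outside, world axes, zero at the start; "torque": the same for the moment, N m; "width": finger opening in mm; "gripper_force": force on a finger pad.
Only numpy, scipy, OpenCV 4.12 (cv2) and the standard library are available. Lean on these libraries where they do the work, as an engineer would, in place of code of your own. Each camera call takes 0.05 s, during which the arm holds its last target. There are 200 camera calls.

TASK

Restock the white dry-store bin with chopsticks: draw the latch on its lid fully back, push the slim chopstick carton down through the sprung flap until it has dropped clear inside and the flap has sprung shut over it, then slide the latch fully home again. Leave the bigger carton and everything else on the table as they are.

Things in the scene. Friction and masses are not known exactly. Their poses are not given: they have to be found in the camera images.
- dry_box: Fixed white bin, 150 (x) x 290 (y) mm, flat steel lid 145 mm high that overhangs by 3 mm, clear window in front. Origin: centre of its underside; x points away from the robot at yaw 0, y left. Inner floor at z = 9 mm. The lid has a posting slot (slot), closed by flap; a collar 4 mm high and 5 mm wide rims its near side and ends, a hinge barrel 6 mm high its far side.
- slot (a point): Centre of the posting slot, level with the lid's top: x = 0, y = +20 mm, z = 145 mm of the bin; axes as the bin's. The slot is 44 mm wide (x) and 190 mm long (y); throat plates hang 45 mm down along its edges.
- flap (a joint): Steel flap, 42 x 184 mm, hinged along the slot's far (+x) edge; swings down into the bin. 0 = shut, 1.57 = hanging down. A spring shuts it (0.06 N m shut, 0.12 hanging): the carton's weight does not open it, a push of 5 to 10 N does. It pinches a carton part-way in, which may stay stuck there or drop; it is free once its top is over 43 mm below the lid's top. Blocked while the latch is home.
- latch (a joint): Thumb latch on the lid at the slot's right (-y) end. 0 = home, towards the slot (+y of the bin), flap locked; 0.020 m = fully drawn, towards -y, flap free. Slides along the bin's y with about 2 N friction, stays where it is left; hard stops at both ends.
- latch_knob (a point): Centre of the top of the latch's black knob, 14 mm wide (x), 18 mm long (y), standing 27 mm above the lid (its lowest 6 mm is a wider foot, 20 x 24 mm). Moves with the latch; at home it is at x = 0, y = -96 mm, z = 172 mm of the bin. Axes as the bin's.
- slim_carton: The slim white chopstick carton, solid, 30 mm (x) x 175 mm (y) x 78 mm (z), about 0.2 kg, standing on its long narrow side. Origin: centre of its underside; z up. To be posted standing as it is, long side along the slot.
- carton_center (a point): Middle of the slim carton, 39 mm above its origin; axes as the carton's.
- big_carton: The bigger white carton, 50 mm x 235 mm x 62 mm, too big for the slot; a bystander. Origin: centre of its underside; long side along its y. The two cartons change places between starts.
- chilli_jar: Jar with red lid, 59 mm across, 86 mm high, behind the bin; a bystander. Origin: centre of its underside.
- spice_jar: Spice jar, 40 mm across, 105 mm high, behind the bin; a bystander. Origin: centre of its underside.
- garlic_a: Garlic bulb, 48 mm across, 51 mm high; a bystander. Origin: its underside.
- garlic_b: Garlic bulb, 58 mm across, 58 mm high; a bystander. Origin: its underside.
- tray_a: Sealed food tray, 120 x 141 x 50 mm, left of the bin; a bystander. Origin: its underside.

How it is judged:
By the outcome, as a careful person would: the job done as asked, in the order asked, and still so for the second after the job is handed in, with the robot touching nothing.
It also fails if it takes over 67 s, if anything falls off the work surface, if the arm or the gripper's body presses on something with over 40 N, if the wrist force passes 120 N, or if a joint passes its speed limit or range.

## Working session

There is one attempt and no reset: what is moved stays moved. The work goes in short steps, each a Python script; the robot and the scene stay as the last script left them, time stands still between calls to the robot, and variables do not carry over. Pictures are saved under pics/ and viewed, at most 10 in all, crops included, and the job is handed in when it is done.

```bash
mkdir -p pics; ls
python3 - <<'E'
from rig import bot, vision, sense
import cv2,pickle
d={}
for n in ("side","top"):
    c=vision.capture(n); d[n]=c; cv2.imwrite(f"pics/{n}0.png",c["frame"][:,:,::-1])
    print(n,c["fx"],c["cx"],c["cy"],c["R"],c["t"])
pickle.dump(d,open("c0.pkl","wb"))
s=sense();print(s["time"],s["orientation"],s["width"],bot.pinch_z)
E
```

```text
pics
rig.py
side 498.99413555746247 259.997638786839 190.1683817795306 [[ 0.9773717  -0.21049902  0.02084978]
 [-0.06944278 -0.41240254 -0.90835117]
 [ 0.19980553  0.88634886 -0.41768821]] [-542.43032899  179.45337114 1389.96058338]
top 451.94937407181686 249.79264869386856 188.20961462225523 [[-0.02014321 -0.99969547  0.01425549]
 [-0.98203004  0.01710717 -0.18794769]
 [ 0.18764659 -0.01778519 -0.98207558]] [   7.50391214  566.20626068 1531.247335  ]
0.1 [-3.14042993e+00  1.02826469e-04  3.22797190e-01] 93.90718418258251 18.8
```

View pics/top0.png

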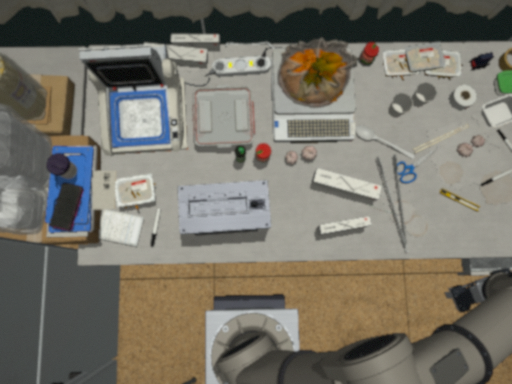

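View pics/side0.png

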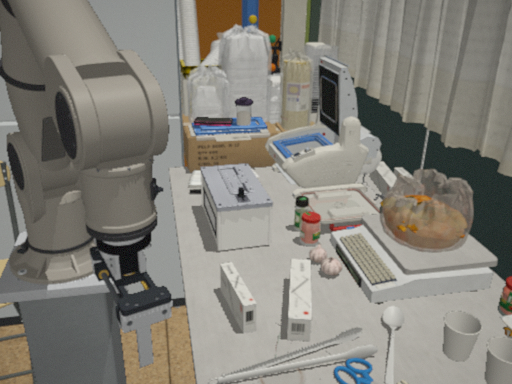

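The top view shows the bin lid over about (178–270, 183–235), with the knob near (258,203). The slim carton is at about (318–371, 217–235), and the bigger one is behind it at about (313–382, 169–199). Next I'll get coarse positions, then take wrist views.

```bash
cat > h.py <<'E'
import numpy as np, pickle, cv2
from scipy.spatial.transform import Rotation as Ro
def cam(c,s=None):
    """(K,R,t) world->camera; s = state read just before a wrist picture"""
    K=np.array([[c["fx"],0,c["cx"]],[0,c["fy"],c["cy"]],[0,0,1]])
    if "R" in c: return K,np.array(c["R"]),np.array(c["t"])
    T=np.eye(4); T[:3,:3]=Ro.from_euler("xyz",s["orientation"]).as_matrix(); T[:3,3]=s["tcp_pos"]
    M=np.linalg.inv(T@np.array(c["hand_eye"])); return K,M[:3,:3],M[:3,3]
def back(C,uv,z):
    K,R,t=C; d=R.T@np.linalg.inv(K)@np.array([uv[0],uv[1],1.]); o=-R.T@t
    return o+d*(z-o[2])/d[2]
def proj(C,X):
    K,R,t=C; p=(K@(R@np.atleast_2d(X).T+t[:,None])).T; return p[:,:2]/p[:,2:]
E
python3 - <<'E'
from h import *
from rig import bot, vision, sense
d=pickle.load(open("c0.pkl","rb")); C=cam(d["top"])
for n,uv,z in [("lidNL",(179,234),145),("lidNR",(270,231),145),("lidFR",(269,182),145),("lidFL",(180,186),145),("knob",(259,203),172),
  ("slimL",(318,229),78),("slimR",(370,221),78),("bigL",(314,174),62),("bigR",(381,191),62)]: print(n,back(C,uv,z).round(0))
print(np.array(vision.capture("wrist")["hand_eye"]).round(3))
img=d["top"]["frame"][155:245,170:390,::-1]
cv2.imwrite("pics/topcrop.png",cv2.resize(img,None,fx=3.6,fy=3.6,interpolation=cv2.INTER_CUBIC))
E
```

```text
lidNL [402. 230. 145.]
lidNR [406. -64. 145.]
lidFR [569. -66. 145.]
lidFL [560. 228. 145.]
knob [495. -30. 172.]
slimL [ 416. -232.   78.]
slimR [ 440. -411.   78.]
bigL [ 612. -230.   62.]
bigR [ 547. -462.   62.]
[[ 1.00000e-03 -9.71000e-01 -2.40000e-01  7.04010e+01]
 [ 1.00000e+00  1.00000e-03 -0.00000e+00 -5.09000e-01]
 [ 0.00000e+00 -2.40000e-01  9.71000e-01 -1.79958e+02]
 [ 0.00000e+00  0.00000e+00  0.00000e+00  1.00000e+00]]
```

View pics/topcrop.png

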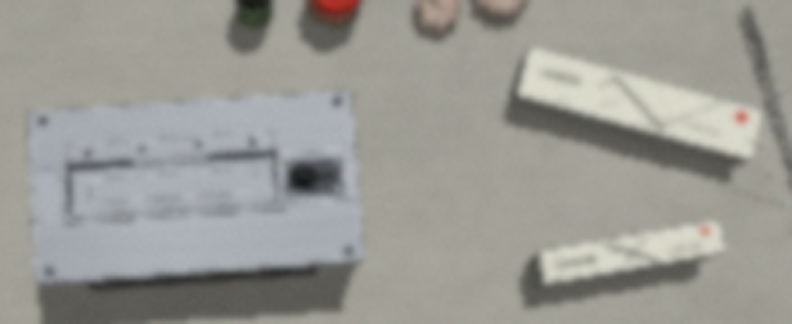

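The crop confirms it: the bin is about (483,82), the slim carton is the near one at about (428,-322) with yaw about 0.13, and the bigger one is behind it. The back-projected lengths match the given sizes. Next are close wrist views in the grasp orientation.

Run:
```python
from h import *
from rig import bot, vision, sense
for s in (1,-1):
    for p,y in [((428,-322,48),.133),((428,-322,250),.133),((463,-14,153),.02),((480,102,95),.02),((480,102,260),.02),((483,82,330),.02)]:
        q=bot.inverse_kinematics(p,[np.pi,0,s*np.pi/2+y]); print(s,p,None if q is None else np.round(q,2))
d={}
```

```text
1 (428, -322, 48) [ 0.8   0.42 -0.33  2.03  0.2   0.72  0.47]
1 (428, -322, 250) [ 0.82  0.18 -0.33  1.85  0.06  1.13  0.6 ]
1 (463, -14, 153) [ 0.45  0.19 -0.61  2.09  0.14  0.9  -0.22]
1 (480, 102, 95) [ 0.44  0.41 -0.93  2.07  0.43  0.86 -0.72]
1 (480, 102, 260) [ 0.43  0.14 -0.83  1.9   0.12  1.15 -0.43]
1 (483, 82, 330) [ 0.44  0.08 -0.77  1.8   0.06  1.28 -0.32]
-1 (428, -322, 48) [ 0.31  0.41  0.26  2.06 -0.16  0.69 -2.33]
-1 (428, -322, 250) [ 0.37  0.16  0.17  1.87 -0.03  1.11 -2.45]
-1 (463, -14, 153) [-1.19  0.41  1.35  2.16 -0.5   0.95 -2.67]
-1 (480, 102, 95) [ 0.51  0.45 -1.02  2.07  0.49  0.89  2.37]
-1 (480, 102, 260) [ 0.6   0.18 -1.04  1.89  0.17  1.16  2.67]
-1 (483, 82, 330) [-1.91 -0.48  1.24  1.89  0.46  1.44  2.39]
```

Run:
```python
from h import *
from rig import bot, vision, sense
d={}
for n,p,y in [("slim",(428,-322,270),.133),("bin",(475,70,330),.02)]:
    bot.move_ptp(p,[np.pi,0,np.pi/2+y]); bot.hold(.2)
    s=sense(); c=vision.capture("wrist"); d[n]=(c,s)
    cv2.imwrite(f"pics/w_{n}.png",c["frame"][:,:,::-1]); print(s["time"],s["tcp_pos"],c["fx"])
pickle.dump(d,open("w.pkl","wb"))
```

```text
1.7917 [ 427.5996356  -322.73324431  269.69949617] 316.2738446353402
3.525 [475.13384275  69.20154605 329.80943754] 316.2738446353402
```

View pics/w_slim.png

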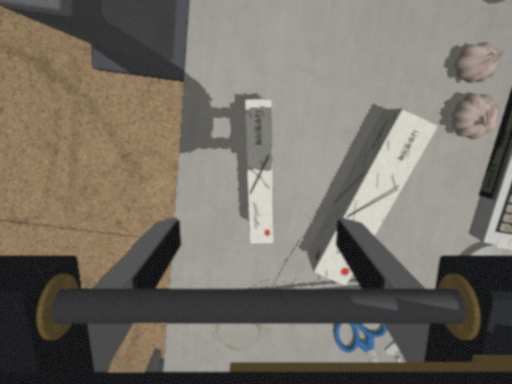

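View pics/w_bin.png

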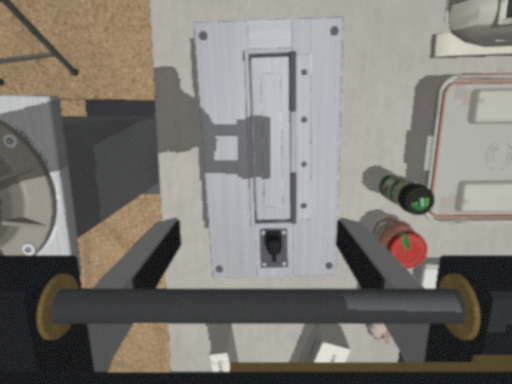

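The wrist view of the slim carton shows its top-face corners at about (246,100), (271,99), (273,242) and (249,243). The bin view shows lid corners at about (195,22), (342,17), (336,273) and (211,277), and the slot rim at about (251–295, 52–221). I'll fit poses to these and overlay the models.

Run:
```python
from h import *
from scipy.optimize import least_squares
d=pickle.load(open("w.pkl","rb"))
def W(p,L): # p=x,y,yaw
    L=np.array(L,float); c,s=np.cos(p[2]),np.sin(p[2]); return np.c_[p[0]+c*L[:,0]-s*L[:,1],p[1]+s*L[:,0]+c*L[:,1],L[:,2]]
def box(w,l,z,y0=0): return [(-w/2,y0+l/2,z),(w/2,y0+l/2,z),(w/2,y0-l/2,z),(-w/2,y0-l/2,z)]
def corners(im,P): # refine on image
    g=cv2.cvtColor(im,cv2.COLOR_RGB2GRAY)
    q=np.array(P,np.float32)[:,None]; cv2.cornerSubPix(g,q,(4,4),(-1,-1),(3,50,.01)); return q[:,0]
out={}
for n,L,P,p0 in [("slim",box(30,175,78),[(246,100),(271,99),(273,242),(249,243)],(428,-322,.13)),
               ("bin",box(156,296,145),[(195,22),(342,17),(336,273),(211,277)],(483,82,.02))]:
    c,s=d[n]; C=cam(c,s); q=corners(c["frame"],P)
    print(n,q.tolist()); print([back(C,u,L[0][2]).round(1).tolist() for u in q])
    f=least_squares(lambda p:(proj(C,W(p,L))-q).ravel(),p0,loss="soft_l1",x_scale=(10,10,.05)); p=f.x; out[n]=p
    print(p,f.fun.round(1))
    k=2.6; x0,y0,x1,y1=(200,80,320,260) if n=="slim" else (180,5,360,285)
    im=c["frame"][y0:y1,x0:x1,::-1]; im=cv2.resize(im,None,fx=k*(600/468 if n=="slim" else .8),fy=k*(600/468 if n=="slim" else .8),interpolation=cv2.INTER_CUBIC)
    kk=im.shape[1]/(x1-x0)
    sets=[L]+([box(44,190,145,20),box(14,18,172,-96),box(20,24,151,-96)] if n=="bin" else [])
    for S in sets: cv2.polylines(im,[np.int32((proj(C,W(p,S))-[x0,y0])*kk)],True,(0,0,255),1)
    d[n+"im"]=im
h=590; ims=[cv2.resize(d[n+"im"],(int(d[n+"im"].shape[1]*h/d[n+"im"].shape[0]),h)) for n in("slim","bin")]
cv2.imwrite("pics/ov.png",np.hstack(ims)); pickle.dump(out,open("pose.pkl","wb"))
```

```text
Traceback (most recent call last):
cv2.error: OpenCV(4.12.0) :-1: error: (-5:Bad argument) in function 'cornerSubPix'
> Overload resolution failed:
>  - Layout of the output array corners is incompatible with cv::Mat
>  - Expected Ptr<cv::UMat> for argument 'corners'
```

```bash
cat > fit.py <<'E'
from h import *
from scipy.optimize import least_squares
d=pickle.load(open("w.pkl","rb"))
def W(p,L):
    L=np.array(L,float); c,s=np.cos(p[2]),np.sin(p[2]); return np.c_[p[0]+c*L[:,0]-s*L[:,1],p[1]+s*L[:,0]+c*L[:,1],L[:,2]]
def box(w,l,z,y0=0): return [(-w/2,y0+l/2,z),(w/2,y0+l/2,z),(w/2,y0-l/2,z),(-w/2,y0-l/2,z)]
def corners(im,P):
    g=cv2.cvtColor(im,cv2.COLOR_RGB2GRAY)
    q=np.array(P,np.float32).reshape(-1,1,2).copy(); return cv2.cornerSubPix(g,q,(4,4),(-1,-1),(3,50,.01)).reshape(-1,2)
out={};ims=[]
for n,L,P,p0,(x0,y0,x1,y1) in [
  ("slim",box(30,175,78),[(246,100),(271,99),(273,242),(249,243)],(428,-322,.13),(200,80,320,260)),
  ("bin",box(156,296,145),[(195,22),(342,17),(336,273),(211,277)],(483,82,.02),(180,5,360,285))]:
    c,s=d[n]; C=cam(c,s); q=corners(c["frame"],P)
    print(n,q.round(1).tolist(),[back(C,u,L[0][2]).round(1).tolist() for u in q])
    f=least_squares(lambda p:(proj(C,W(p,L))-q).ravel(),p0,loss="soft_l1",x_scale=(10,10,.05)); p=f.x; out[n]=p
    print(p.round(3),(proj(C,W(p,L))-q).round(1).tolist())
    k=590/(y1-y0); im=cv2.resize(c["frame"][y0:y1,x0:x1,::-1],None,fx=k,fy=k,interpolation=cv2.INTER_CUBIC)
    for S in [L]+([box(44,190,145,20),box(14,18,172,-96),box(20,24,151,-96)] if n=="bin" else []):
        cv2.polylines(im,[np.int32((proj(C,W(p,S))-[x0,y0]+.5)*k)],True,(0,0,255),1)
    ims.append(im[:589])
cv2.imwrite("pics/ov.png",np.hstack(ims)); pickle.dump(out,open("pose.pkl","wb"))
E
python3 fit.py
```

```text
slim [[245.0, 99.30000305175781], [270.20001220703125, 99.30000305175781], [272.6000061035156, 242.1999969482422], [250.1999969482422, 242.6999969482422]] [[402.8, -239.5, 78.0], [431.0, -235.7, 78.0], [458.3, -406.7, 78.0], [430.4, -411.2, 78.0]]
[ 4.30643e+02 -3.23432e+02  1.59000e-01] [[-0.7, -0.2], [0.7, -0.9], [0.7, 0.7], [-0.7, 0.7]]
bin [[193.10000610351562, 22.5], [342.0, 17.399999618530273], [336.0, 273.0], [212.39999389648438, 278.1000061035156]] [[404.8, 230.7, 145.0], [560.6, 238.7, 145.0], [577.5, -55.1, 145.0], [420.5, -65.2, 145.0]]
[4.90854e+02 8.71370e+01 5.50000e-02] [[0.0, 0.2], [-0.0, -0.6], [-0.5, 0.9], [0.5, -0.2]]
```

View pics/ov.png

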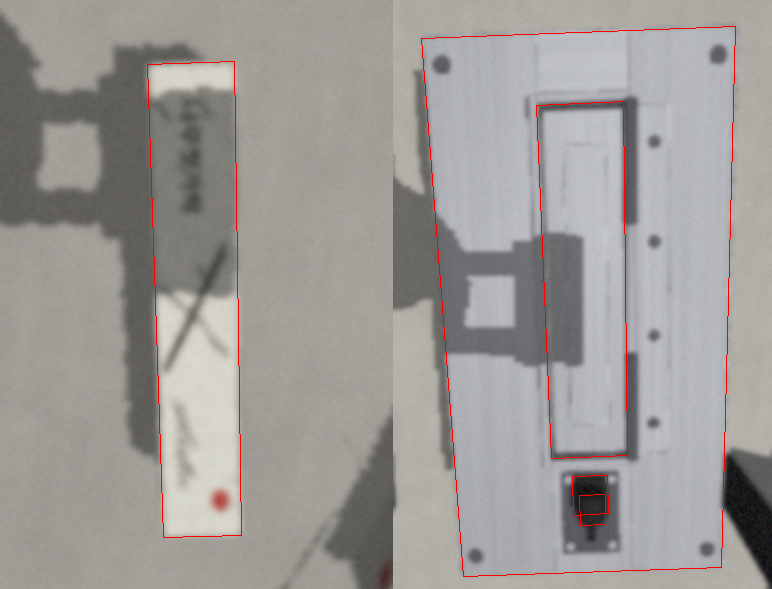

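The overlays follow the carton's top face, the lid, the slot rim and the knob to within about 1 px, so I'll draw the latch now.

```bash
cat >> h.py <<'E'
P=pickle.load(open("pose.pkl","rb")); B=P["bin"]; S=P["slim"]
def on(p,x,y,z): c,s=np.cos(p[2]),np.sin(p[2]); return [p[0]+c*x-s*y,p[1]+s*x+c*y,z]
def ori(p): return [np.pi,0,np.pi/2+p[2]]
def rep(bot,m=""):
    s=sense(); print(m,round(s["time"],2),s["tcp_pos"].round(1) if hasattr(s["tcp_pos"],"round") else s["tcp_pos"],np.round(s["contact_force"],1),round(s["width"],1),np.round(s["gripper_force"],1)); return s
E
python3 - <<'E'
from h import *
from rig import bot, vision, sense
bot.move_ptp(on(B,0,-96,200),ori(B)); bot.move_straight(on(B,0,-96,153.5),speed=100)
rep(bot,"at"); bot.grab(15); rep(bot,"grip")
bot.move_straight(on(B,0,-113,153.5),speed=40); rep(bot,"mid")
bot.move_straight(on(B,0,-119,153.5),speed=25); bot.hold(.2); rep(bot,"end")
bot.gripper_open(); rep(bot,"open")
bot.move_straight(on(B,0,-119,260),speed=200)
bot.move_ptp(on(B,0,-20,330),ori(B)); bot.hold(.1)
s=sense(); c=vision.capture("wrist"); C=cam(c,s)
im=c["frame"][:,:,::-1].copy()
for y,col in((-96,(0,0,255)),(-116,(0,255,0))):
    L=[on(B,a*7,y+b*9,172) for a,b in((-1,-1),(1,-1),(1,1),(-1,1))]
    q=proj(C,L); cv2.polylines(im,[np.int32((q+.5)*8)],True,col,1,shift=3)
m=q.mean(0).astype(int); im=cv2.resize(im[max(0,m[1]-50):m[1]+50,m[0]-60:m[0]+60],None,fx=5,fy=5,interpolation=cv2.INTER_CUBIC)
cv2.imwrite("pics/latch.png",im); print(s["time"],m)
E
```

```text
at 4.85 [496.6  -8.4 154.1] [ 0.4 -0.3 -0.6] 94.0 0.0
grip 6.05 [495.1  -8.8 153.4] [-7.7 -0.4  7.5] 13.9 15.0
mid 6.62 [496.  -26.3 153.4] [-7.8 -1.5  7.9] 13.7 15.0
end 7.22 [496.2 -28.9 153.3] [-9.  15.8  5. ] 13.8 15.0
open 8.5 [497.4 -31.7 153.5] [-0.2 -0.5  0.3] 93.9 0.0
9.8333 [257 260]
```

View pics/latch.png

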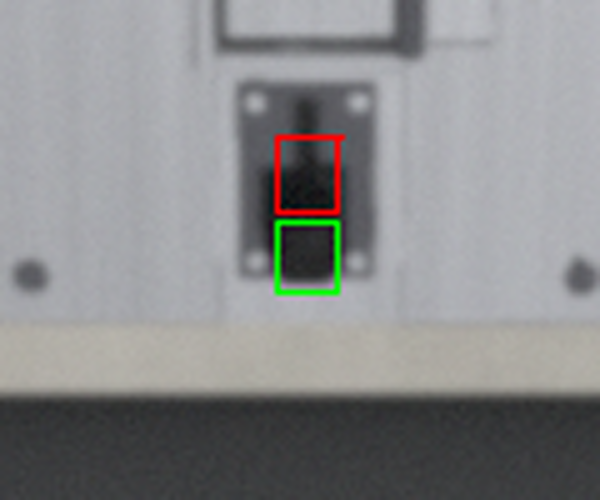

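The knob is down near the green drawn box. The travel was 20 mm and ended with 16 N against the stop, so the latch is fully drawn. Next I'll grasp the carton.

Run:
```python
from h import *
from rig import bot, vision, sense
bot.move_ptp(on(S,0,0,130),ori(S)); bot.move_straight(on(S,0,0,48),speed=120)
rep(bot,"at"); bot.grab(40); rep(bot,"grip")
bot.move_straight(on(S,0,0,150),speed=150); rep(bot,"lift")
bot.move_straight(on(S,0,0,260),speed=200)
bot.move_ptp(on(B,-3,20,260),ori(B)); bot.hold(.2); s=rep(bot,"above")
d={}
for n in("wrist","side"):
    d[n]=vision.capture(n)
pickle.dump((d,s),open("a.pkl","wb"))
w=d["wrist"]["frame"]; C=cam(d["side"]); u=proj(C,[on(B,0,20,200)])[0].astype(int)
sd=cv2.resize(d["side"]["frame"][u[1]-64:u[1]+64,max(0,u[0]-48):u[0]+48],(288,384))
cv2.imwrite("pics/held.png",np.hstack([w,sd])[:,:,::-1])
```

```text
at 12.34 [ 431.1 -323.5   48.6] [-0.2  0.3  0.1] 93.9 0.0
grip 13.34 [ 430.6 -323.4   47.9] [-0.  -0.1  0.3] 29.8 39.9
lift 14.18 [ 430.1 -323.2  149.2] [ 0.3  1.2 -3.3] 29.6 39.9
above 16.68 [486.9 106.2 259.9] [ 0.1  0.7 -2.3] 29.5 39.9
```

View pics/held.png

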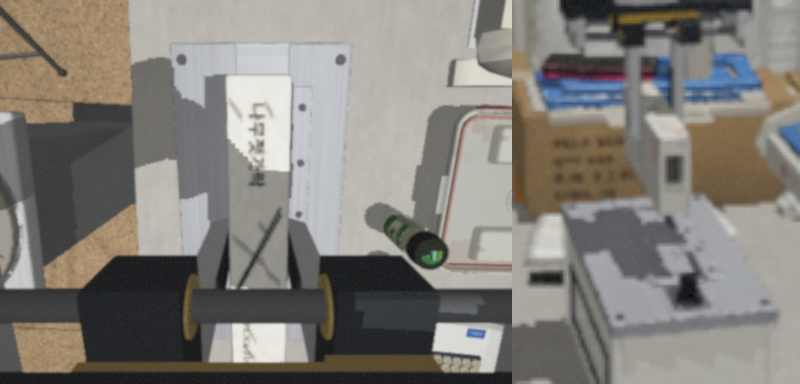

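The carton is held upright over the slot, with its top end edge at (227,75)–(292,75) and the lid's far-left corners at (171,44) and (352,43). I'll check the alignment numerically from this view.

Run:
```python
from h import *
d,s=pickle.load(open("a.pkl","rb")); C=cam(d["wrist"],s)
g=cv2.cvtColor(d["wrist"]["frame"],cv2.COLOR_RGB2GRAY)
q=np.array([(227,75),(292,75),(171,44),(352,43)],np.float32).reshape(-1,1,2)
q=cv2.cornerSubPix(g,q,(4,4),(-1,-1),(3,50,.01)).reshape(-1,2)
for u,z in zip(q,(290,290,145,145)):
    v=back(C,u,z)-[B[0],B[1],0]; c,si=np.cos(B[2]),np.sin(B[2]); print(u,np.round([c*v[0]+si*v[1],-si*v[0]+c*v[1]],1))
```

```text
[226.65288  74.64099] [-16.  106.4]
[289.04187  75.74549] [ 11.9 105.9]
[170.37544   42.398163] [-77.2 148.8]
[350.20654  45.13986] [ 77.6 146.6]
```

Alignment is good to about 2 mm, so I'll insert the carton.

Run:
```python
from h import *
from rig import bot, vision, sense
bot.move_straight(on(B,-3,20,200),speed=150); s=rep(bot,"200")
for z in (185,175,165,156):
    bot.move_straight(on(B,-3,20,z),speed=50); s=rep(bot,z)
    if np.linalg.norm(s["contact_force"])>35: print("STOP"); break
c=vision.capture("side"); u=proj(cam(c),[on(B,0,20,170)])[0].astype(int)
cv2.imwrite("pics/ins.png",cv2.resize(c["frame"][u[1]-60:u[1]+70,u[0]-60:u[0]+70,::-1],(520,520),interpolation=cv2.INTER_CUBIC))
```

```text
200 17.32 [487.  107.2 200.5] [ 0.2 -0.3 -0.6] 29.7 39.9
185 17.77 [486.5 106.9 184.9] [-2.7  0.3  2.7] 29.9 40.0
175 18.12 [485.8 106.7 174.5] [-5.7 -0.7 -2.3] 29.6 40.0
165 18.48 [486.1 106.7 164.4] [-3.9 -0.2 -3. ] 29.6 40.0
156 18.81 [486.4 106.9 155.6] [-4.6 -0.5 -3. ] 29.6 40.0
```

View pics/ins.png

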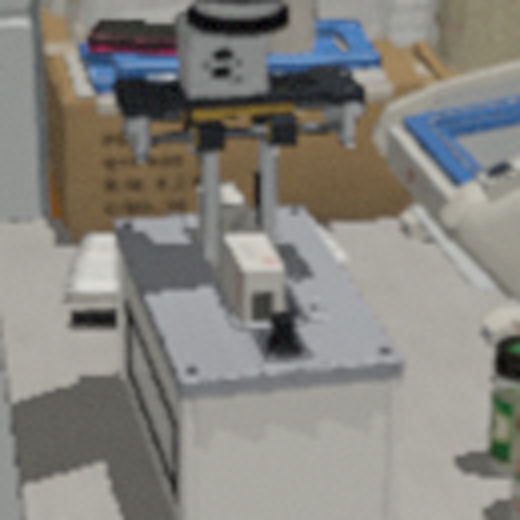

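The carton is in about 41 mm deep between the throat plates, so I'll release it and push it through with shut fingers.

Run:
```python
from h import *
from rig import bot, vision, sense
bot.gripper_open(); rep(bot,"open")
bot.move_straight(on(B,-4,20,205),speed=150); bot.grab(20); rep(bot,"shut")
for z in (180,160,145,130,115,105,96):
    bot.move_straight(on(B,-4,20,z),speed=70); s=rep(bot,z)
    if np.linalg.norm(s["contact_force"])>45: print("STOP"); break
else:
    bot.move_straight(on(B,-4,20,200),speed=100); rep(bot,"up")
    bot.move_ptp(on(B,0,-40,330),ori(B)); bot.hold(.1); rep(bot)
im=np.hstack([vision.capture("wrist")["frame"][:,100:400],cv2.resize((c:=vision.capture("side"))["frame"][140:268,180:290],(330,384))])
cv2.imwrite("pics/post.png",im[:,:,::-1])
```

```text
open 19.94 [486.8 106.9 156. ] [0.5 0.3 0.8] 93.9 0.0
shut 21.83 [485.8 106.9 205. ] [ 0.2 -0.  -0.7] 0.4 0.0
180 22.34 [485.5 107.  179.6] [1.1 0.4 0.5] 0.8 0.0
160 22.77 [485.5 106.9 159.6] [ 0.3  0.3 -0. ] 0.2 0.0
145 23.14 [485.4 106.9 144.5] [-0.6 -0.5 -0.5] 0.2 0.0
130 23.51 [485.4 106.9 129.5] [1.3 0.1 1. ] 0.5 0.0
115 23.88 [485.  106.8 114.4] [-5.  -1.1 -1. ] 0.7 1.9
105 24.17 [485.  106.8 104.6] [-3.8 -0.6 -0.4] 0.5 1.6
96 24.44 [485.3 106.8  95.7] [-3.8 -0.2 -0.4] 0.4 1.3
up 25.63 [485.5 106.8 199.5] [0.3 0.2 0.5] 0.8 0.0
 26.36 [492.5  47.5 328.9] [ 0.2 -0.6  0.2] 0.5 0.0
```

View pics/post.png

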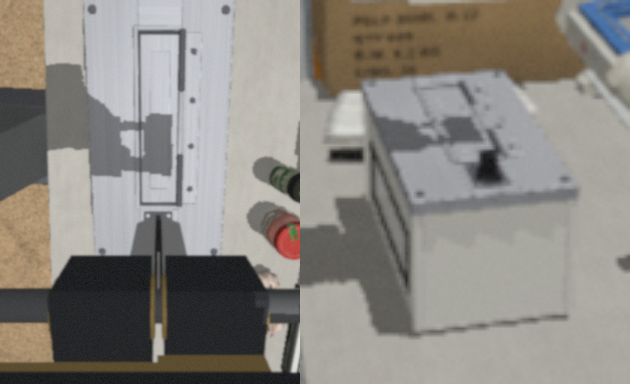

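The flap is level in its frame again and the carton is inside. The fingers went down to 96 mm, 49 mm below the lid's top. Next I'll slide the latch home, back the arm off, and compare the lid numerically with the first images.

Run:
```python
from h import *
from rig import bot, vision, sense
q0=[1.099,0.426,0.074,1.606,-0.034,1.111,-0.067]
bot.gripper_open()
bot.move_ptp(on(B,-1,-116,200),ori(B)); bot.move_straight(on(B,-1,-116,153.5),speed=100)
bot.grab(15); rep(bot,"grip")
bot.move_straight(on(B,-1,-100,153.5),speed=40); rep(bot,"mid")
bot.move_straight(on(B,-1,-93,153.5),speed=25); bot.hold(.2); rep(bot,"end")
bot.gripper_open(); bot.move_straight(on(B,-1,-93,280),speed=200)
bot.goto_joints(q0); bot.hold(.3); rep(bot,"start")
d=pickle.load(open("c0.pkl","rb"))
for n in("side","top"):
    a=d[n]["frame"].astype(int); c=vision.capture(n); b=c["frame"].astype(int); C=cam(c)
    D=np.abs(a-b).max(2)
    for nm,L in [("slot",[on(B,x,y,145) for x,y in((-22,-75),(22,-75),(22,115),(-22,115))]),("latch",[on(B,x,y,z) for x in(-12,12) for y in(-130,-80) for z in(146,174)]),
                 ("lid",[on(B,x,y,145) for x,y in((-78,-148),(78,-148),(78,148),(-78,148))])]:
        m=np.zeros(D.shape,np.uint8); cv2.fillConvexPoly(m,cv2.convexHull(np.int32(proj(C,L).round())),1)
        print(n,nm,m.sum(),"mean",D[m>0].mean().round(1),"n>40",(D[m>0]>40).sum())
    k,_,st,ce=cv2.connectedComponentsWithStats((D>40).astype(np.uint8)); print([ (s.tolist()) for s in st[1:] if s[4]>12])
```

```text
grip 30.38 [496.1 -28.8 153.5] [-1.2 -0.4  1.9] 14.0 15.0
mid 30.93 [495.3 -12.1 153.5] [-3.6  2.2  2.4] 13.9 15.0
end 31.56 [495.   -7.9 153.5] [ -2.2 -12.7   3.7] 14.0 15.0
start 36.4 [ 213.9 -640.1  205.6] [-0.3  0.6  0.2] 93.8 0.0
side slot 401 mean 2.7 n>40 0
side latch 206 mean 4.3 n>40 0
side lid 2168 mean 2.1 n>40 0
[[214, 268, 30, 65, 906], [245, 310, 9, 12, 84]]
top slot 821 mean 1.7 n>40 0
top latch 166 mean 3.5 n>40 0
top lid 4342 mean 1.6 n>40 0
[[343, 217, 27, 10, 142], [322, 223, 22, 9, 85], [315, 226, 49, 14, 271]]
```

```bash
python3 -c "
from rig import bot, vision, sense
print(bot.hand_in())"
```

```text
the job is handed in; nothing more can be done
None
```

The job is handed in after about 36 s of robot time: the slim carton is inside the bin, the flap is shut and the latch is fully home, and before/after camera images show nothing else on the table changed.

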